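# Lift the boiler-cabinet door off its sprung hinge pin and hang it in the door rest

## Robot

A 6-joint arm with a two-finger parallel gripper is mounted at the origin on the work surface. World frame = base frame: x ahead of the robot, y to its left, z up, the work surface at z = 0. Lengths are in m, angles in rad, forces in N, time in s.
With the tool pointing down it reaches from about 0.3 to 0.775 m from the base axis. Payload 14.6 kg.
Tool frame: the origin (TCP) lies on the centre line of the jaws, within the pads' length; the fingertips stand 17 mm ahead of it and the grasp point (between the pads) lies 2 mm behind it; z points along the fingers, x is the direction in which the jaws open and shut, and the axes are right-handed (so a half turn about z gives the same grasp; the last joint's range is limited). The gripper opens to 94 mm and grips with 3 to 60 N. Pads are 16 mm wide; open, the fingers measure 119 mm over their backs; the gripper's body (75 mm by 177 mm) begins 78 mm behind the grasp point.
Start: joints at [1.083, 0.3, 1.521, -0, 1.321, -0.067], TCP at [0.225, 0.502, 0.222] pointing down, gripper open.
Joint ranges: [-3.03, 3.03], [-0.79, 2.21], [0.23, 2.52], [-1.04, 4.18], [0, 3.07], [-2.55, 2.55]. Speed limits (rad/s): [2.22, 2.22, 2.57, 3.14, 3.14, 3.14].

## Interface

Orientations are given as [roll, pitch, yaw] about the fixed x, y, z axes, in that order (R = Rz(yaw) Ry(pitch) Rx(roll)).
In Python, from station import ctrl gives the robot as it stands. The module is installed in compiled form; this text tells all that it offers.
- The arm moves only by the tool drive_tool, never from a script. Its argument "increments" is a list of rows, each a list of 3 entries, a list of its own where there are three numbers: the turn, a rotation vector about the tool's x, y, z in degrees, then the shift along the tool's x, y, z in mm, then the opening, from 0 (shut) to 1 (fully open). In form: [[[ax, ay, az], [dx, dy, dz], hand], ...]. A call has 1 to 20 rows; each row shifts and turns the commanded pose from where the row before left it, along the tool's axes as they then stand; what a row does not reach is not made up. A row lasts 1/8 s, in which the tool goes at most 62.5 mm and 10.7 degrees, less where a joint would pass 70% of its speed; a pose out of reach is approached as far as the arm can. A call with a gripper value outside its range is refused whole. The fingers move at their own pace and stop on an object; "squeeze" is the grip in N (left out, the last holds). Time passes only in rows, so rows that do not move let the fingers close. It gives the time, the measured TCP pose, the force and the opening at its end, in the units of the state.
- ctrl.get_obs(): the state, without advancing time (a new reading comes with each control period).
- ctrl.camera(name): name is "side" or "top"; returns the picture (420x560x3 uint8, red, green, blue); there is no depth.
- ctrl.calibration(name): a dict with "fx", "fy", "cx", "cy" (pixels), "k1" (the pictures are not rectified: a ray, as slopes to the right and down, at radius r is drawn at 1 + k1 r^2 times it, then the intrinsics apply), "rvec" (rotation vector, rad) and "tvec" (3), from world to camera coordinates, as OpenCV has them. Camera axes: x right, y down, z forward; pixel columns grow to the right and rows downward; lengths in m; the calibration is good to about 2 mm. A picture is of the moment at which its call begins. calibration takes no time and is no camera call.
- ctrl.hand_in(): hands the job in, once; it reports no verdict.
The state is a dict: "time_s": time; "qpos": joint angles; "joint_vel": joint speeds; "tau": joint torques, N m; "ee_pos": TCP position; "eef_rot": TCP orientation; "force": force on the tool from outside, world axes, zero at the start; "moment": the same for the moment, N m; "grip_width": finger opening in m.
Only numpy, scipy, OpenCV 4.12 (cv2) and the standard library are available. Lean on these libraries where they do the work, as an engineer would, in place of code of your own. Each camera call takes 0.05 s, during which the arm holds its last target.

## Task

Take the ajar door off the little cabinet: draw the sprung hinge pin above the door fully up, then lift the door straight up out of its lower socket, bring it out to the front, and gently drop it into the bore of the door rest, feeling for the bore without forcing, so that it stands fully home, upright and lengthways on the rest's block. Then press the hinge pin fully back down, and leave everything else lying where it is.

Things in the scene. Friction and masses are not known exactly. Their poses are not given: they have to be found in the camera images.
- cabinet: Small fixed teak cabinet. Origin: on the work surface under the upright hinge axis; +x into the cabinet (open front faces -x), doorway from the hinge towards -y. Plinth 30 mm high (x -100..160, y -185..30 mm), which the door stands on, with a bore 14.5 mm wide on the hinge axis for the door's pintle. Carcass x 25..155, y -180..25 mm, roof at 120 mm.
- bracket_arm (a point): Middle of the top of the brass hinge bracket's arm, on the hinge axis, 176 mm above the work surface. The arm is 26 mm wide and 12 mm thick, reaches 15 mm in front of the axis, and is held by a post on the roof, 45 to 67 mm behind the axis. Its underside is 34 mm above the hinge block of the standing door.
- pin_knob (a point): Centre of the knob of the hinge pin: an upright brass cylinder 22 mm in diameter, 36 mm tall, on an 8 mm steel pin through the bracket arm. With the pin down the centre stands 208 mm above the work surface and the knob's lower end 14 mm above the bracket arm; it moves with the pin.
- pin (a joint): Height of the hinge pin, m: 0 = fully down, its tip 10 mm deep in the 11 mm bore on top of the door's hinge block; 0.042 = fully up against its stop, tip 32 mm above the standing door. A spring draws it down, a friction collar keeps it wherever it is left; raising it takes about 5 to 7 N, pressing it down 1 to 4 N.
- door: Loose teak door, 0.28 to 0.44 kg, 16 mm thick, with a brass hinge block 26 x 26 x 100 mm. Origin: on the hinge axis at the underside; panel towards -y (to -155 mm), 98 mm tall. It starts standing on the plinth, swung open 0.15 to 0.42 rad. With the pin up it can be lifted 20 to 30 mm, then drawn out to the front (cabinet -x) from under the bracket arm.
- door_grip (a point): Centre of the grip tab on the door's top edge, near the door's centre of mass: 16 mm thick (along door x), 50 mm long (along door y), standing 36 mm above the panel; 75 mm from the hinge axis and 116 mm above the door's underside.
- door_pintle (a point): Lower tip of the steel pintle under the door's hinge block: 12 mm in diameter (blunt, tip edge barely broken), 18 mm long below the door's underside; 75 mm along door +y from the grip tab's centre and 134 mm below it. It starts in the plinth's bore.
- rest: Door rest, fixed: an iron plate 100 x 230 x 8 mm (x -50..50, y -190..40 mm) bearing a pale wooden block 60 mm wide and 200 mm long, top 42 mm above the work surface, reaching from 25 mm on the +y side of its bore to 175 mm on the -y side. Origin: on the work surface under the mark (two steel studs on the plate at y = 0). The door's panel goes towards -y.
- rest_mark (a point): Nominal place of the bore, level with the block's top; axes as the rest. The block was fastened by eye: the real bore, a slot 20 mm across (x) but only 14.5 mm along y, 34 mm deep, is centred on the block's middle line (x = 0) but anywhere up to 14 mm from here to +y or -y. Seated, the door's underside lies on the block's top, the pintle tip 18 mm below it.
- gauge: Bystander: steel pressure gauge lying face up, 64 mm across, 27 mm tall.
- flange: Bystander: cast brass pump flange, 75 mm square, 32 mm tall.
- draincock: Bystander: iron drain cock, 59 mm tall.
- spanner: Bystander: steel spanner 150 mm long, lying flat.
- tin: Bystander: tin 66 mm across, 90 mm tall.
- collar: Bystander: copper collar 44 mm across, 20 mm tall.
- plug: Bystander: brass plug 26 mm across, 18 mm tall, standing on the cabinet's roof at its rear.
There are look-alikes about, which are no part of the job. Of the things like the door, leave any that is red; of the rest the smaller one is meant. Leave any red look-alike of the rest alone.

How it is judged:
By the outcome, as a careful person would: the job done as asked, in the order asked, and still so for the second after the job is handed in, with the robot touching nothing.
It also fails if it takes over 72 s, if anything falls off the work surface, if the arm or the gripper's body presses on something with over 40 N, if the wrist force passes 120 N, or if a joint passes its speed limit or range.

## Working session

There is one attempt and no reset: what is moved stays moved. The work goes in short steps, Python scripts to look and compute and a tool call to move; the robot and the scene stay as the last step left them, time stands still between calls to the robot, and variables do not carry over. Pictures are saved under pics/ and viewed, and the job is handed in when it is done.

Besides the shell and the picture viewer there is one more tool, called after "Emit:" by a JSON object that holds its "name" and its "arguments", one argument or row to a line. drive_tool: Moves the arm, as the interface text tells. Its arguments: {"type":"object","properties":{"increments":{"type":"array"},"squeeze":{"type":"number"}},"required":["increments"]}

```bash
ls; mkdir -p pics; cat > look.py <<'E'
import numpy as np,cv2
from station import ctrl
def snap(n,tag):
    im=ctrl.camera(n); cv2.imwrite(f'pics/{tag}_{n}.png',im[:,:,::-1]); return im
E
python3 - <<'E'
from look import *
for n in('side','top'):
    snap(n,'a'); print(n,ctrl.calibration(n))
print(ctrl.get_obs())
E
```

```text
pics
side {'fx': 473.01821653493204, 'fy': 473.01821653493204, 'cx': 280.75532804235326, 'cy': 209.18959776156015, 'k1': 0.016200336731350122, 'rvec': array([ 0.78897381,  2.38336519, -1.29418283]), 'tvec': array([ 0.33017801, -0.0475289 ,  1.71074909])}
top {'fx': 413.8775372531892, 'fy': 413.8775372531892, 'cx': 282.8968121732827, 'cy': 209.26312445294099, 'k1': -0.07241970752509556, 'rvec': array([ 2.14237503, -2.16344087,  0.13958894]), 'tvec': array([0.08954613, 0.46708909, 1.22401137])}
{'time_s': 0.1, 'qpos': array([ 1.08335966e+00,  3.00449316e-01,  1.52152009e+00,  3.07670887e-05,
        1.32066262e+00, -6.66200887e-02]), 'joint_vel': array([-1.57678734e-03, -2.38852148e-03, -2.37313329e-03,  1.35366086e-03,
       -6.11908679e-05,  1.00793609e-03]), 'tau': array([ 1.14144509e-04, -5.32642972e+01, -3.53285873e+01,  7.09508127e-02,
        2.34074582e-02,  2.04866421e-05]), 'ee_pos': array([0.22458603, 0.50182798, 0.22192406]), 'eef_rot': array([-3.14149373e+00,  1.03508235e-03,  1.14997217e+00]), 'force': array([-0.33520253,  0.03485938,  0.28405933]), 'moment': array([0.03386295, 0.01590922, 0.02680211]), 'grip_width': 0.09434655026307621}
```

View pics/a_side.png

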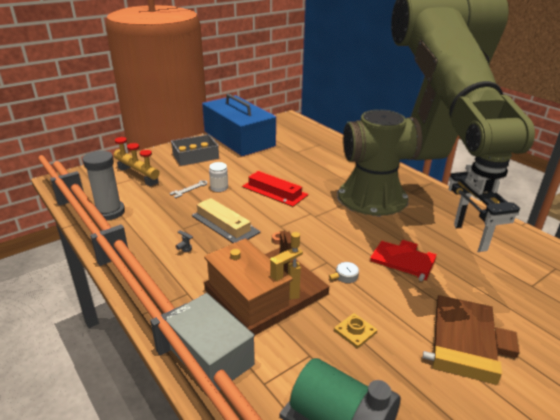

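View pics/a_top.png

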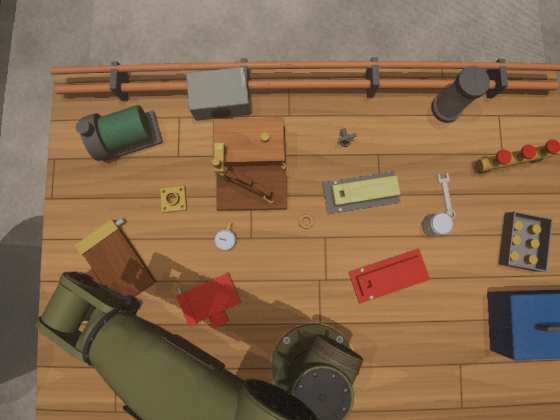

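Candidates in the top view:
- **Doors:** one in the cabinet at (250,187), a red one lying at (210,300) and a large brown one lying at (115,260). The job is the smaller one that isn't red, standing in the cabinet.
- **Rests:** a pale block on an iron plate at (362,192) and a red one at (390,275). The pale one is meant.

I'll enlarge crops to confirm.

```bash
python3 - <<'E'
import cv2,numpy as np
t=cv2.imread('pics/a_top.png');s=cv2.imread('pics/a_side.png')
cv2.imwrite('pics/c1.png',cv2.resize(t[110:220,200:410],None,fx=3.8,fy=3.8,interpolation=cv2.INTER_CUBIC))
cv2.imwrite('pics/c2.png',cv2.resize(s[190:330,180:340],None,fx=4.2,fy=4.2,interpolation=cv2.INTER_CUBIC))
E
```

```text
(no output)
```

View pics/c1.png

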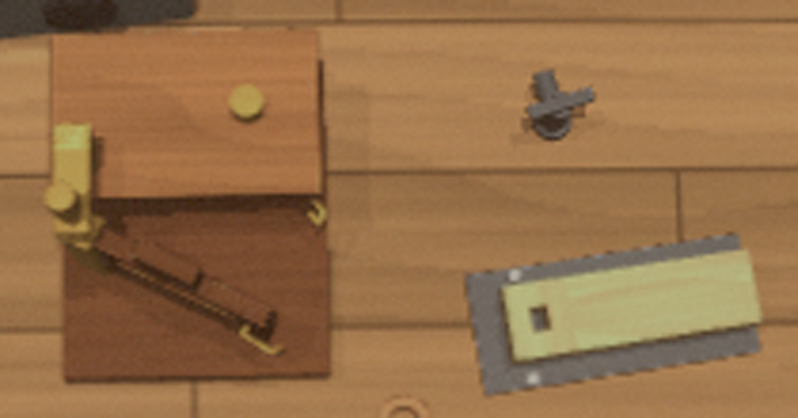

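View pics/c2.png

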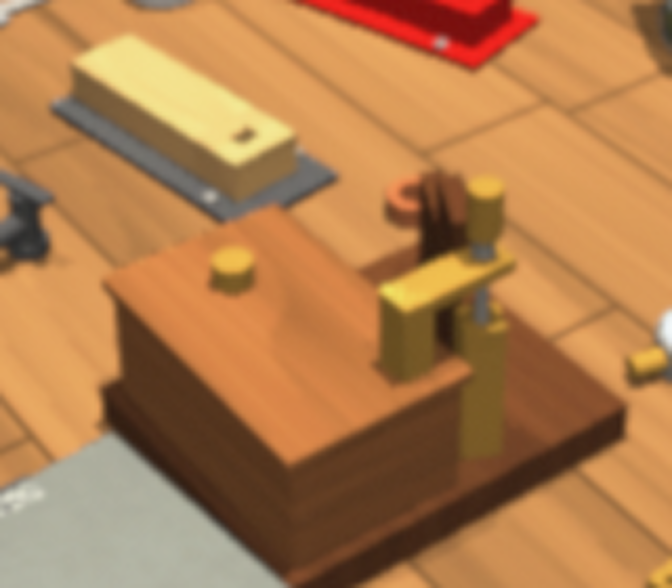

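The crops confirm it. The cabinet's own door is ajar, with the brass hinge block under the bracket, and the pale rest's bore is at about (342,194) in the top view. Next I'll set up the geometry helpers and use enlarged crops to locate features.

```bash
cat >> look.py <<'E'
C={n:ctrl.calibration(n) for n in('side','top')}
def KD(n):
    c=C[n];return np.array([[c['fx'],0,c['cx']],[0,c['fy'],c['cy']],[0,0,1.]]),np.array([c['k1'],0,0,0,0.])
def proj(n,P):
    K,d=KD(n);return cv2.projectPoints(np.atleast_2d(np.asarray(P,float)),C[n]['rvec'],C[n]['tvec'],K,d)[0][:,0]
def ray(n,uv):
    K,d=KD(n);R=cv2.Rodrigues(C[n]['rvec'])[0]
    x=cv2.undistortPointsIter(np.float64([[uv]]),K,d,None,None,(3,50,1e-12))[0,0]
    return -R.T@C[n]['tvec'].ravel(),R.T@np.array([x[0],x[1],1.])
def plane(n,uv,z):
    o,d=ray(n,uv);return o+d*(z-o[2])/d[2]
def tri(us,ut):
    A=np.zeros((3,3));b=np.zeros(3);L=[]
    for n,u in(('side',us),('top',ut)):
        o,d=ray(n,u);d=d/np.linalg.norm(d);M=np.eye(3)-np.outer(d,d);A+=M;b+=M@o;L.append((o,M))
    p=np.linalg.solve(A,b);return p,[np.linalg.norm(M@(p-o)) for o,M in L]
def crop(src,box,out,f):
    im=cv2.imread(src);x0,y0,x1,y1=box
    c=cv2.resize(im[y0:y1,x0:x1],None,fx=f,fy=f,interpolation=cv2.INTER_CUBIC)
    for x in range((x0+9)//10*10,x1,10):
        cv2.line(c,(int((x+.5-x0)*f),0),(int((x+.5-x0)*f),6),(255,255,255),1);cv2.putText(c,str(x),(int((x+.5-x0)*f)-10,16),0,.35,(255,255,255),1)
    for y in range((y0+9)//10*10,y1,10):
        cv2.line(c,(0,int((y+.5-y0)*f)),(6,int((y+.5-y0)*f)),(255,255,255),1);cv2.putText(c,str(y),(8,int((y+.5-y0)*f)+4),0,.35,(255,255,255),1)
    cv2.imwrite(out,c)
E
python3 - <<'E'
from look import *
crop('pics/a_top.png',(205,130,300,215),'pics/d1.png',7)
crop('pics/a_side.png',(260,220,335,310),'pics/d2.png',6.6)
crop('pics/a_top.png',(320,165,405,220),'pics/d3.png',8)
crop('pics/a_side.png',(185,190,265,250),'pics/d4.png',8)
for n in C: print(n,ray(n,(280,210)))
E
```

```text
side (array([1.15563896, 0.96279516, 0.8806038 ]), array([-0.51088551, -0.66711131, -0.54218445]))
top (array([0.30401679, 0.0838647 , 1.2747294 ]), array([ 0.12894709,  0.00789855, -0.99164632]))
```

View pics/d1.png

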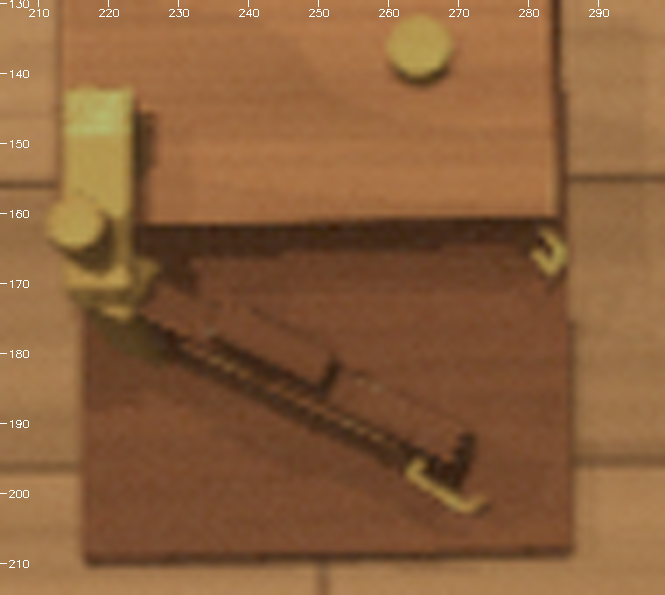

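View pics/d2.png

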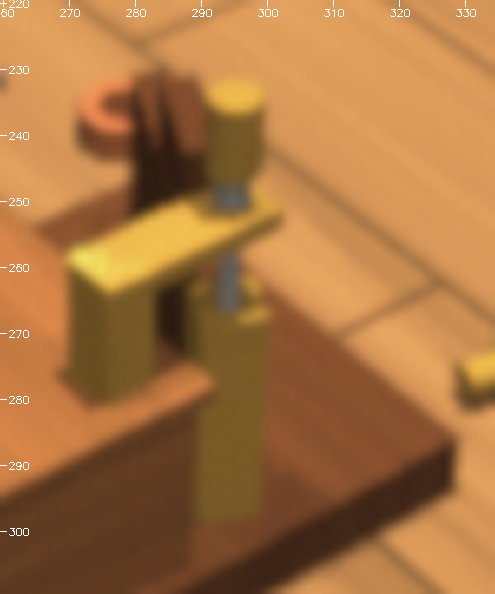

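View pics/d3.png

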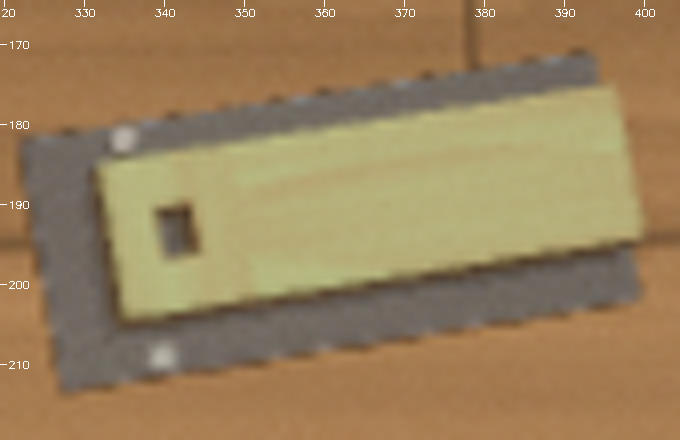

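View pics/d4.png

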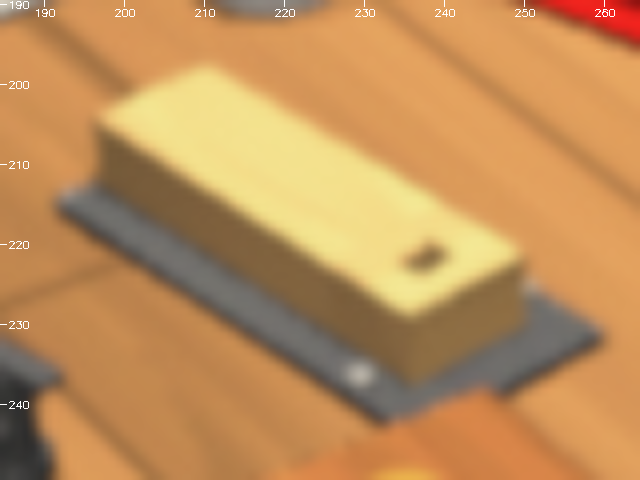

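```bash
python3 - <<'E'
from look import *
np.set_printoptions(precision=4,suppress=True)
print('knobtop tri',tri((295.3,234),(216,161.3)))
o=lambda *a:print(*a)
a,b=plane('top',(216.8,209.8),.03),plane('top',(286,208.3),.03)
d=a-b;o('plinth front',a,b,np.linalg.norm(d),'yaw of +y',np.arctan2(d[1],d[0])-np.pi/2)
k=plane('top',(216,161.3),.226);o('knob at .226',k)
# side plinth corner
o('plinth corner right-front side', tri((328,286.5),(216.8,209.8)))
for n,u in(('bore',((236.8,222),(341.7,193.2))),('nearcorner',((234.5,229),(331.8,185))),('c2',((249.5,222),(335,204))),('farA',((197,204.5),(396,175.5))),('stud',((229.3,236.3),(334.8,181.8)))):
    o(n,tri(*u)[0],tri(*u)[1],'plane.042',plane('top',u[1],.042),plane('side',u[0],.042))
o('stud2',plane('top',(339.6,209.2),.01),'stud1',plane('top',(334.8,181.8),.01))
c=[plane('top',u,.042) for u in((331.8,185),(335,204.3),(399.3,194.2),(396,175.5))];o(np.array(c));o([np.linalg.norm(c[i]-c[(i+1)%4]) for i in range(4)])
# door : tab far end top, panel end
o('tabend', plane('top',(252.7,181),.164),'panel end',plane('top',(271.7,192),.128))
E
```

```text
knobtop tri (array([0.5702, 0.2587, 0.223 ]), [np.float64(0.0005923155882462174), np.float64(0.0005923155882462374)])
plinth front [0.4684 0.2859 0.03  ] [0.4709 0.0755 0.03  ] 0.21037720915343214 yaw of +y 0.01190988154004402
knob at .226 [0.5699 0.2578 0.226 ]
plinth corner right-front side (array([0.4701, 0.286 , 0.0236]), [np.float64(0.0012782217474606769), np.float64(0.0012782217474607066)])
bore [ 0.515  -0.0944  0.04  ] [np.float64(0.0012062235892959549), np.float64(0.0012062235892957547)] plane.042 [ 0.5137 -0.0933  0.042 ] [ 0.5172 -0.093   0.042 ]
nearcorner [ 0.541  -0.0654  0.0402] [np.float64(0.0019110171417668024), np.float64(0.0019110171417667523)] plane.042 [ 0.5392 -0.064   0.042 ] [ 0.5434 -0.0649  0.042 ]
c2 [ 0.4819 -0.073   0.0388] [np.float64(0.0007141668051658605), np.float64(0.0007141668051659116)] plane.042 [ 0.4809 -0.0721  0.042 ] [ 0.4849 -0.0696  0.042 ]
farA [ 0.5669 -0.2615  0.0395] [np.float64(0.0008266728724698204), np.float64(0.0008266728724699978)] plane.042 [ 0.567  -0.2614  0.042 ] [ 0.5682 -0.257   0.042 ]
stud [ 0.5553 -0.0775  0.0119] [np.float64(0.0005104177370447495), np.float64(0.0005104177370448248)] plane.042 [ 0.5489 -0.0733  0.042 ] [ 0.5764 -0.0419  0.042 ]
stud2 [ 0.4691 -0.09    0.01  ] stud1 [ 0.5553 -0.0774  0.01  ]
[[ 0.5392 -0.064   0.042 ]
 [ 0.48   -0.0721  0.042 ]
 [ 0.5091 -0.2687  0.042 ]
 [ 0.567  -0.2614  0.042 ]]
[np.float64(0.059733665070144056), np.float64(0.1987739813097741), np.float64(0.05841588826789522), np.float64(0.19937720044953855)]
tabend [0.5291 0.1667 0.164 ] panel end [0.5044 0.1159 0.128 ]
```

```bash
cat > ov.py <<'E'
from look import *
def rot(a): return np.array([[np.cos(a),-np.sin(a),0],[np.sin(a),np.cos(a),0],[0,0,1]])
def box(x,y,z): return np.array([[i,j,k] for k in z for j in y for i in x],float)/1000
ED=[(0,1),(2,3),(0,2),(1,3),(4,5),(6,7),(4,6),(5,7),(0,4),(1,5),(2,6),(3,7)]
def draw(src,n,items,out,boxx,f):
    im=cv2.imread(src);x0,y0,x1,y1=boxx
    c=cv2.resize(im[y0:y1,x0:x1],None,fx=f,fy=f,interpolation=cv2.INTER_CUBIC)
    for P,col in items:
        q=(proj(n,P)+.5-[x0,y0])*f
        for a,b in ED: cv2.line(c,tuple(int(v) for v in q[a]),tuple(int(v) for v in q[b]),col,1,cv2.LINE_AA)
    cv2.imwrite(out,c)
def door(o,phi):
    R=rot(phi);return [(b@R.T+o,c) for b,c in((box((-8,8),(-155,-13),(0,98)),(255,255,0)),(box((-8,8),(-100,-50),(98,134)),(0,255,0)),(box((-13,13),(-13,13),(0,100)),(0,255,255)))]
E
python3 - <<'E'
from ov import *
H=np.array([.570,.258,.03])
for i,ph in enumerate((-.37,-.43)):
    draw('pics/a_top.png','top',door(H,ph),f'pics/e{i}.png',(205,130,300,215),7)
    draw('pics/a_side.png','side',door(H,ph),f'pics/es{i}.png',(260,220,335,310),6.6)
for a in('e','es'):
    ims=[cv2.imread(f'pics/{a}{i}.png') for i in(0,1)]
    o=np.hstack(ims); s=min(800/o.shape[1],600/o.shape[0]); cv2.imwrite(f'pics/{a}.png',cv2.resize(o,None,fx=s,fy=s))
E
```

```text
(no output)
```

View pics/e1.png

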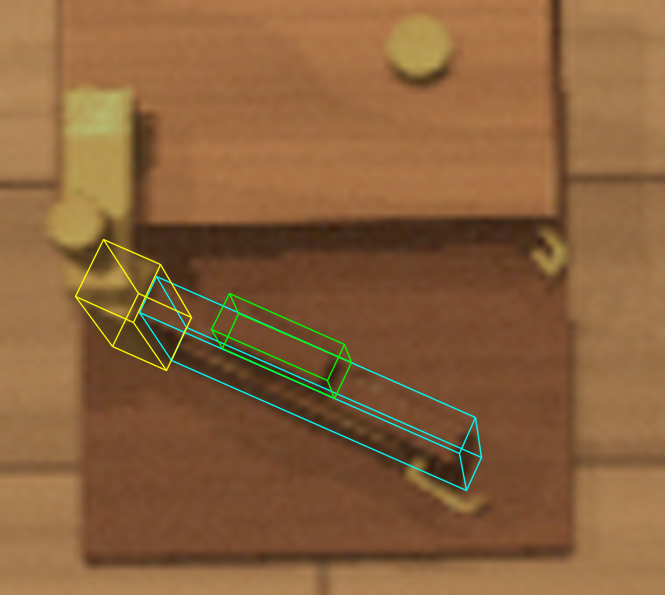

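View pics/es.png

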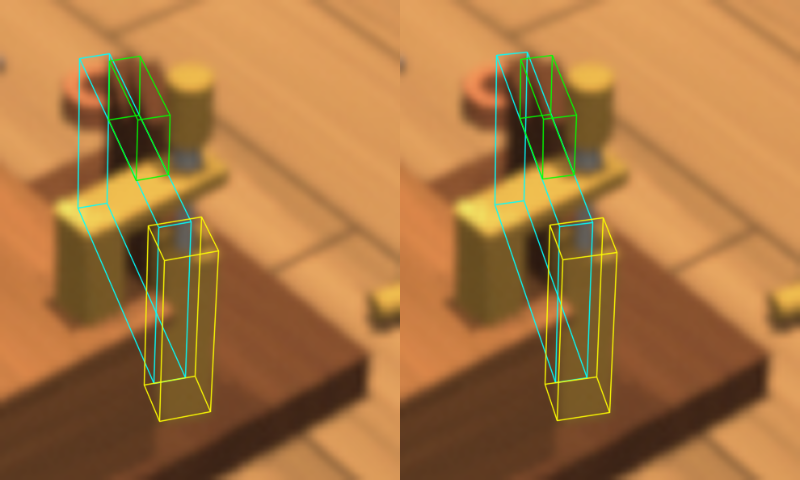

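```bash
python3 - <<'E'
from ov import *
im=cv2.imread('pics/a_top.png').astype(float)
c=im[160:212,212:292]; c=np.clip((c/160)**.6*255,0,255).astype(np.uint8)
cv2.imwrite('pics/tmp.png',np.pad(c,((160,0),(212,0),(0,0))))
crop('pics/tmp.png',(212,160,292,212),'pics/f1.png',10)
im=cv2.imread('pics/a_side.png').astype(float)
c=im[220:310,260:335]; c=np.clip((c/180)**.6*255,0,255).astype(np.uint8)
cv2.imwrite('pics/tmp.png',np.pad(c,((220,0),(260,0),(0,0))))
crop('pics/tmp.png',(262,225,322,305),'pics/f2.png',7.4)
E
```

```text
(no output)
```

View pics/f1.png

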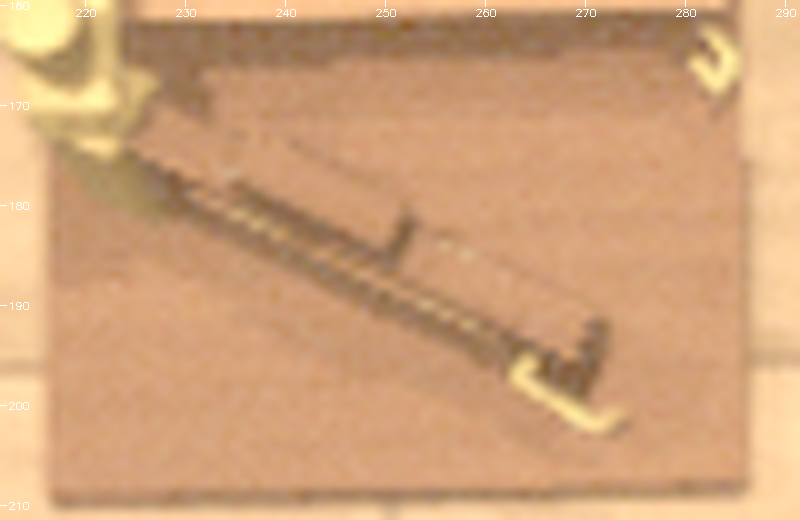

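View pics/f2.png

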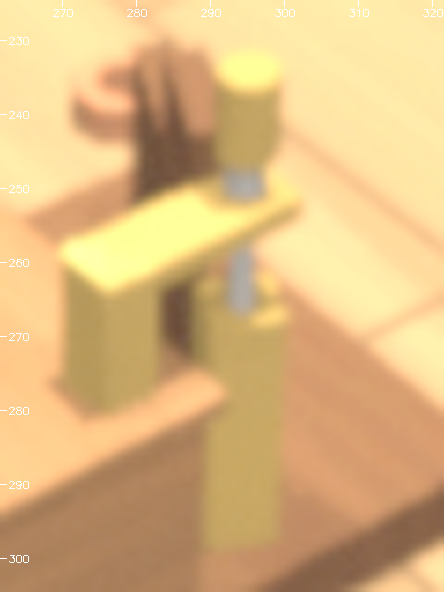

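```bash
python3 - <<'E'
from look import *
np.set_printoptions(precision=4,suppress=True)
H=np.array([.570,.258])
def rep(n,u,z):
    p=plane('top',u,z)
    print(n,p)
    return p
a=rep('tab front hinge-end',(235,177.8),.164);b=rep('tab front far',(250.5,185.5),.164)
c=rep('tab back far',(252.8,180.3),.164);d=rep('tab back near',(240.5,173.2),.164)
e=rep('panel front a',(230,179.7),.128);f=rep('panel front b',(259,193),.128);g=rep('panel far back',(271.8,191.7),.128);h=rep('panel far front',(268.7,199),.128);i=rep('panel back mid',(256,183.8),.128)
an=lambda p,q:np.arctan2(*(p-q)[[0,1]]*[1,-1])
for nm,p,q in(('tabfront',b,a),('tabback',c,d),('panfront',f,e),('panback',g,i)):
    v=q-p;print(nm,'phi',np.arctan2(-v[0],v[1]),np.linalg.norm(v))
print(np.linalg.norm(b-c),np.linalg.norm(g-h))
m=(g+h)/2;v=H-m[:2];print('end mid phi',np.arctan2(-v[0],v[1]),np.linalg.norm(v))
m=(b+c)/2;v=H-m[:2];print('tab end mid phi',np.arctan2(-v[0],v[1]),np.linalg.norm(v),m)
# roof & plinth yaw
for z,p,q in((.12,(225,162),(283,160.7)),(.03,(217,210),(286,208.3))):
    v=plane('top',p,z)-plane('top',q,z);print('yaw',np.arctan2(-v[0],v[1]))
E
```

```text
tab front hinge-end [0.5386 0.2152 0.164 ]
tab front far [0.5167 0.1727 0.164 ]
tab back far [0.5311 0.1664 0.164 ]
tab back near [0.5513 0.2002 0.164 ]
panel front a [0.5409 0.2336 0.128 ]
panel front b [0.5019 0.1516 0.128 ]
panel far back [0.5052 0.1156 0.128 ]
panel far front [0.4846 0.1244 0.128 ]
panel back mid [0.5283 0.16   0.128 ]
tabfront phi -0.4756652441564798 0.0478444225518838
tabback phi -0.5391629356337391 0.039367454419701145
panfront phi -0.44399622471087274 0.09077595728754197
panback phi -0.47880467184425857 0.050051347722696475
0.01570253354894714 0.02248249663977248
end mid phi -0.4984543139028302 0.1571099449994134
tab end mid phi -0.48045000482257 0.09977649750791864 [0.5239 0.1695 0.164 ]
yaw 0.011590188476404853
yaw 0.014896412268970547
```

```bash
cat > plan.py <<'E'
import numpy as np,sys
from scipy.spatial.transform import Rotation as R
from station import ctrl
np.set_printoptions(precision=2,suppress=True)
def st():
    o=ctrl.get_obs();r=o['eef_rot'];print('t',round(o['time_s'],2),'pos mm',o['ee_pos']*1000,'rpy',np.round(r,4),'F',o['force'],'M',o['moment'],'w',round(o['grip_width']*1000,1));return o
def go(x,y,z,yaw):
    o=ctrl.get_obs();A=R.from_euler('xyz',o['eef_rot']);B=R.from_euler('xyz',[np.pi,0,yaw])
    d=np.array([x,y,z])-o['ee_pos']*1000
    print('turn deg',np.degrees((A.inv()*B).as_rotvec()),'shift after turn',B.inv().apply(d),'shift now',A.inv().apply(d))
E
python3 - <<'E'
from plan import *
st();go(570,258,300,-.47)
E
```

```text
t 0.1 pos mm [224.59 501.83 221.92] rpy [-3.14  0.    1.15] F [-0.34  0.03  0.28] M [0.03 0.02 0.03] w 94.3
turn deg [ 0.04  0.05 92.82] shift after turn [418.39  60.96 -78.08] shift now [-81.53 414.88 -78.03]
```

Emit:
{"name": "drive_tool", "arguments": {
  "increments": [
    [[0,0,0],[0,0,-39],1],
    [[0,0,0],[0,0,-39],1],
    [[0,0,9.3],[0,0,0],1],
    [[0,0,9.3],[0,0,0],1],
    [[0,0,9.3],[0,0,0],1],
    [[0,0,9.3],[0,0,0],1],
    [[0,0,9.3],[0,0,0],1],
    [[0,0,9.3],[0,0,0],1],
    [[0,0,9.3],[0,0,0],1],
    [[0,0,9.3],[0,0,0],1],
    [[0,0,9.3],[0,0,0],1],
    [[0,0,9.1],[0,0,0],1],
    [[0,0,0],[45,6.5,0],1],
    [[0,0,0],[45,6.5,0],1],
    [[0,0,0],[45,6.5,0],1]
  ]
}}

```text
time_s: 1.98
ee_pos: [0.3371, 0.4226, 0.3002]
eef_rot: [3.141, 0.0, -0.469]
force: [-0.5, 0.6, 0.9]
grip_width: 0.0939
```

```bash
python3 - <<'E'
from plan import *
st();go(570,258,300,-.47)
E
```

```text
t 1.98 pos mm [337.13 422.56 300.16] rpy [ 3.14  0.   -0.47] F [-0.51  0.61  0.86] M [-0.1   0.11  0.02] w 93.9
turn deg [0.03 0.01 0.04] shift after turn [282.15  41.25   0.16] shift now [282.12  41.44   0.14]
```

Emit:
{"name": "drive_tool", "arguments": {
  "increments": [
    [[0,0,0],[47,6.9,0],1],
    [[0,0,0],[47,6.9,0],1],
    [[0,0,0],[47,6.9,0],1],
    [[0,0,0],[47,6.9,0],1],
    [[0,0,0],[47,6.9,0],1],
    [[0,0,0],[46,6.9,0],1],
    [[0,0,0],[0,0,0],1]
  ]
}}

```text
time_s: 2.85
ee_pos: [0.5697, 0.2574, 0.2991]
eef_rot: [3.14, 0.001, -0.473]
force: [-0.7, -0.2, 0.1]
grip_width: 0.0939
```

```bash
python3 - <<'E'
from plan import *
from look import *
st();go(570,258,206,-.47)
snap('top','b');snap('side','b')
crop('pics/b_side.png',(240,130,360,310),'pics/b1.png',3.3)
E
```

```text
t 2.85 pos mm [569.71 257.37 299.14] rpy [ 3.14  0.   -0.47] F [-0.72 -0.17  0.13] M [-0.05  0.15  0.01] w 93.9
turn deg [ 0.08  0.06 -0.17] shift after turn [-0.03 -0.7  93.14] shift now [ 0.07 -0.83 93.14]
```

View pics/b1.png

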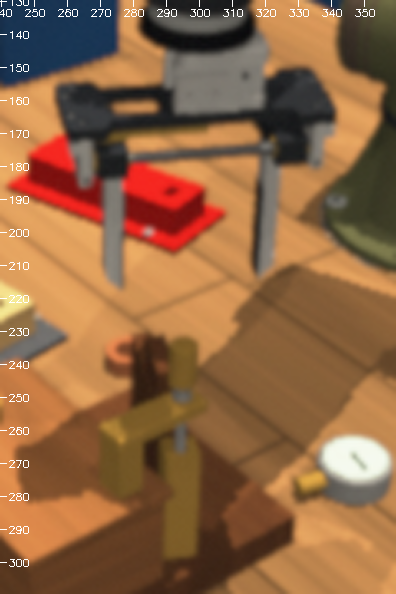

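The side view shows the open jaws straddling the knob: tips at x≈273 and 319, knob at 295. I'll descend and grip.

Emit:
{"name": "drive_tool", "arguments": {
  "increments": [
    [[0,0,0],[0,-0.7,35],1],
    [[0,0,0],[0,0,35],1],
    [[0,0,0],[0,0,22],1],
    [[0,0,0],[0,0,0],1],
    [[0,0,0],[0,0,0],0.2],
    [[0,0,0],[0,0,0],0],
    [[0,0,0],[0,0,0],0],
    [[0,0,0],[0,0,0],0],
    [[0,0,0],[0,0,0],0],
    [[0,0,0],[0,0,0],0]
  ],
  "squeeze": 30
}}

```text
time_s: 4.2
ee_pos: [0.5684, 0.26, 0.2084]
eef_rot: [3.142, 0.0, -0.47]
force: [-0.5, 1.0, 1.3]
grip_width: 0.0375
```

```bash
python3 - <<'E'
from plan import *
st()
E
```

```text
t 4.2 pos mm [568.38 260.04 208.45] rpy [ 3.14  0.   -0.47] F [-0.53  0.99  1.25] M [-0.07  0.09  0.02] w 37.5
```

Emit:
{"name": "drive_tool", "arguments": {
  "increments": [
    [[0,0,0],[0,0,0],0],
    [[0,0,0],[0,0,0],0],
    [[0,0,0],[0,0,0],0],
    [[0,0,0],[0,0,0],0],
    [[0,0,0],[0,0,0],0]
  ]
}}

```text
time_s: 4.82
ee_pos: [0.5699, 0.2592, 0.2087]
eef_rot: [-3.14, -0.004, -0.471]
force: [12.6, -4.1, -2.8]
grip_width: 0.0216
```

```bash
python3 - <<'E'
from plan import *
st()
E
```

```text
t 4.83 pos mm [569.92 259.18 208.65] rpy [-3.14 -0.   -0.47] F [12.64 -4.08 -2.8 ] M [-0.67 -2.02  0.03] w 21.6
```

Emit:
{"name": "drive_tool", "arguments": {
  "increments": [
    [[0,0,0],[0.8,0,0],0],
    [[0,0,0],[0,0,-8],0],
    [[0,0,0],[0,0,0],0]
  ]
}}

```text
time_s: 5.2
ee_pos: [0.57, 0.2592, 0.2171]
eef_rot: [-3.141, -0.002, -0.47]
force: [6.4, -2.8, 2.6]
grip_width: 0.0214
```

```bash
python3 - <<'E'
from plan import *
st()
E
```

```text
t 5.2 pos mm [570.05 259.17 217.08] rpy [-3.14 -0.   -0.47] F [ 6.41 -2.8   2.58] M [-0.57 -0.83  0.01] w 21.4
```

Emit:
{"name": "drive_tool", "arguments": {
  "increments": [
    [[0,0,0],[0.6,0,-7],0],
    [[0,0,0],[0,0,-7],0],
    [[0,0,0],[0,0,-7],0],
    [[0,0,0],[0,0,-5],0],
    [[0,0,0],[0,0,0],0]
  ]
}}

```text
time_s: 5.82
ee_pos: [0.5701, 0.2591, 0.2426]
eef_rot: [-3.141, -0.001, -0.47]
force: [4.6, -2.1, -0.9]
grip_width: 0.0217
```

```bash
python3 - <<'E'
from plan import *
from look import *
st()
snap('side','c')
crop('pics/c_side.png',(260,200,335,310),'pics/c3.png',5)
E
```

```text
t 5.83 pos mm [570.12 259.12 242.56] rpy [-3.14 -0.   -0.47] F [ 4.63 -2.08 -0.91] M [-0.33 -0.65  0.02] w 21.7
```

View pics/c3.png

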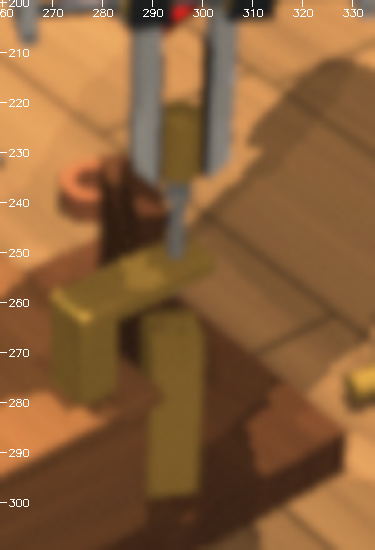

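The knob has risen with the jaws and the pin tip has left the hinge block. I'll go on in small steps to the stop.

Emit:
{"name": "drive_tool", "arguments": {
  "increments": [
    [[0,0,0],[0,0,-3],0],
    [[0,0,0],[0,0,-3],0],
    [[0,0,0],[0,0,-1],0],
    [[0,0,0],[0,0,0],0]
  ]
}}

```text
time_s: 6.38
ee_pos: [0.57, 0.2591, 0.2488]
eef_rot: [3.141, -0.001, -0.47]
force: [6.5, -0.5, -5.4]
grip_width: 0.0214
```

Emit:
{"name": "drive_tool", "arguments": {
  "increments": [
    [[0,0,0],[0,0,-1],0],
    [[0,0,0],[0,0,0],0]
  ]
}}

```text
time_s: 6.62
ee_pos: [0.57, 0.2591, 0.2497]
eef_rot: [3.141, -0.0, -0.47]
force: [7.7, -0.8, -5.9]
grip_width: 0.0216
```

Emit:
{"name": "drive_tool", "arguments": {
  "increments": [
    [[0,0,0],[0,0,-1],0],
    [[0,0,0],[0,0,0],0]
  ]
}}

```text
time_s: 6.88
ee_pos: [0.5701, 0.2591, 0.2506]
eef_rot: [3.141, -0.001, -0.47]
force: [7.9, -1.4, -7.1]
grip_width: 0.0214
```

Emit:
{"name": "drive_tool", "arguments": {
  "increments": [
    [[0,0,0],[0,0,-1],0],
    [[0,0,0],[0,0,0],0]
  ]
}}

```text
time_s: 7.12
ee_pos: [0.57, 0.2591, 0.2508]
eef_rot: [3.141, 0.0, -0.47]
force: [9.2, -1.1, -12.1]
grip_width: 0.0218
```

Emit:
{"name": "drive_tool", "arguments": {
  "increments": [
    [[0,0,0],[0,0,-1],0],
    [[0,0,0],[0,0,0],0]
  ]
}}

```text
time_s: 7.38
ee_pos: [0.57, 0.2591, 0.2511]
eef_rot: [3.14, 0.001, -0.47]
force: [10.1, 0.8, -15.6]
grip_width: 0.0213
```

The force jumped at z≈0.2508, which is 42 mm up, so the pin is fully up. I'll release it and go to the door tab.

Emit:
{"name": "drive_tool", "arguments": {
  "increments": [
    [[0,0,0],[0,0,1],0],
    [[0,0,0],[0,0,0],1],
    [[0,0,0],[0,0,0],1],
    [[0,0,0],[0,0,0],1],
    [[0,0,0],[0,0,-30],1],
    [[0,0,0],[0,0,-40],1],
    [[0,0,0],[0,0,0],1]
  ]
}}

```text
time_s: 8.25
ee_pos: [0.5701, 0.2597, 0.3259]
eef_rot: [-3.137, -0.004, -0.47]
force: [0.5, 0.6, -0.6]
grip_width: 0.0781
```

```bash
python3 - <<'E'
from plan import *
from look import *
st();go(535.7,192,146,-.475)
snap('side','d');snap('top','d')
crop('pics/d_side.png',(250,180,335,310),'pics/g1.png',4.5)
crop('pics/d_top.png',(205,130,305,215),'pics/g2.png',6)
E
```

```text
t 8.25 pos mm [570.09 259.73 325.92] rpy [-3.14 -0.   -0.47] F [ 0.54  0.6  -0.65] M [-0.01  0.11 -0.03] w 78.1
turn deg [-0.24 -0.21  0.31] shift after turn [  0.4   75.96 179.92] shift now [ -0.68  76.72 179.59]
```

View pics/g1.png

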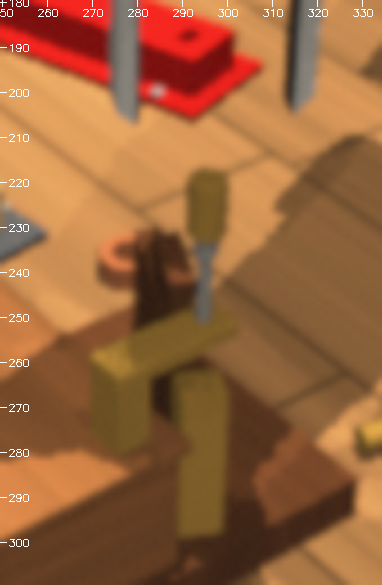

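View pics/g2.png

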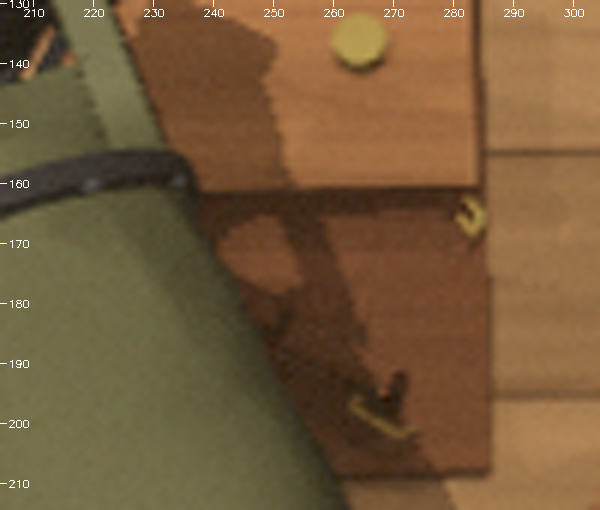

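```bash
python3 - <<'E'
from ov import *
print(proj('side',[.570,.259,.268]),proj('side',[.57,.259,.226]),proj('side',[.57,.259,.266]))
H=np.array([.570,.259,.03])
draw('pics/a_top.png','top',door(H,-.475),'pics/h0.png',(205,150,300,215),8)
draw('pics/a_side.png','side',door(H,-.475),'pics/h1.png',(265,222,325,305),7)
# two-view height of the tab: far end top corners
print(tri((281.5,231),(252.8,180.3)),tri((281.5,231),(250.5,185.5)))
E
```

```text
[[295.79487027 218.28973328]] [[295.25255697 232.97888049]] [[295.76852895 219.00291578]]
(array([0.53405702, 0.16436969, 0.16178839]), [np.float64(0.00331329991984521), np.float64(0.0033132999198452542)]) (array([0.52601191, 0.16609455, 0.15830775]), [np.float64(0.010772949997285853), np.float64(0.010772949997285836)])
```

View pics/h0.png

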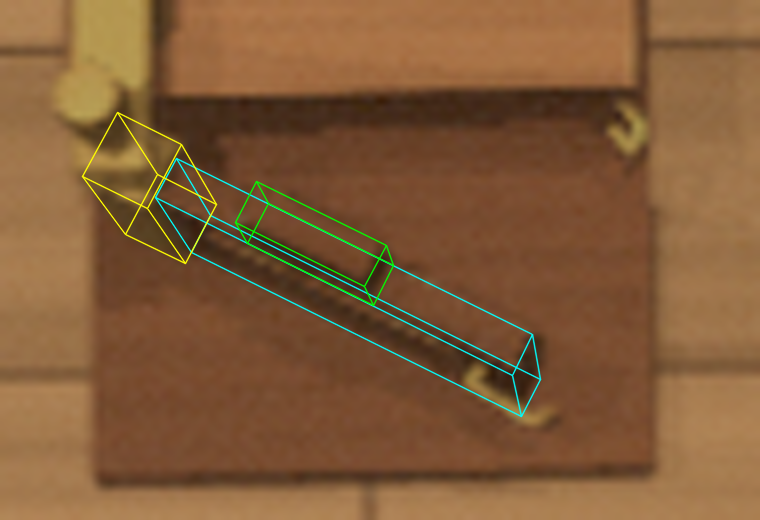

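View pics/h1.png

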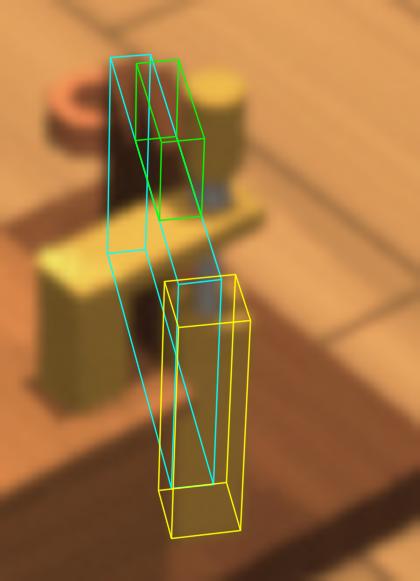

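The overlay agrees with the tab's end and the panel. The two views put the tab's top at z≈0.162 (nominal 0.164), and the knob stays up. Next I'll grip the tab.

Emit:
{"name": "drive_tool", "arguments": {
  "increments": [
    [[0,0,0.3],[0,0,0],1],
    [[0,0,0],[0.2,38,0],1],
    [[0,0,0],[0.2,38,0],1],
    [[0,0,0],[0,0,40],1],
    [[0,0,0],[0,0,40],1],
    [[0,0,0],[0,0,40],1],
    [[0,0,0],[0,0,25],1],
    [[0,0,0],[0,0,15],1],
    [[0,0,0],[0,0,8],1],
    [[0,0,0],[0,0,0],1]
  ]
}}

```text
time_s: 9.6
ee_pos: [0.5353, 0.1917, 0.1545]
eef_rot: [3.142, 0.0, -0.475]
force: [-0.8, -0.3, 0.1]
grip_width: 0.0941
```

```bash
python3 - <<'E'
from plan import *
from look import *
st();go(535.7,192,146,-.475)
snap('side','e')
crop('pics/e_side.png',(240,180,340,310),'pics/g3.png',4.5)
E
```

```text
t 9.6 pos mm [535.28 191.66 154.53] rpy [ 3.14  0.   -0.47] F [-0.79 -0.26  0.1 ] M [-0.05  0.08  0.03] w 94.1
turn deg [0. 0. 0.] shift after turn [ 0.22 -0.49  8.53] shift now [ 0.22 -0.49  8.53]
```

View pics/g3.png

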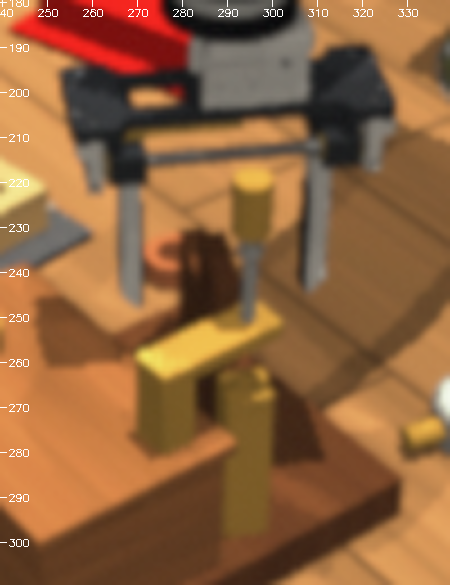

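Emit:
{"name": "drive_tool", "arguments": {
  "increments": [
    [[0,0,0],[0,0,7.5],1],
    [[0,0,0],[0,0,0],0],
    [[0,0,0],[0,0,0],0],
    [[0,0,0],[0,0,0],0],
    [[0,0,0],[0,0,0],0],
    [[0,0,0],[0,0,0],0],
    [[0,0,0],[0,0,0],0],
    [[0,0,0],[0,0,0],0],
    [[0,0,0],[0,0,0],0],
    [[0,0,0],[0,0,0],0],
    [[0,0,0],[0,0,0],0],
    [[0,0,0],[0,0,0],0]
  ],
  "squeeze": 40
}}

```text
time_s: 11.15
ee_pos: [0.5352, 0.1917, 0.1469]
eef_rot: [3.142, 0.0, -0.475]
force: [-0.4, 0.6, 0.8]
grip_width: 0.0153
```

```bash
python3 - <<'E'
from plan import *
st();go(535.7,192,146,-.475)
E
```

```text
t 11.15 pos mm [535.21 191.65 146.93] rpy [ 3.14  0.   -0.47] F [-0.38  0.59  0.76] M [-0.02  0.11 -0.03] w 15.3
turn deg [0. 0. 0.] shift after turn [ 0.27 -0.53  0.93] shift now [ 0.27 -0.53  0.93]
```

Emit:
{"name": "drive_tool", "arguments": {
  "increments": [
    [[0,0,0],[0,0,0],0],
    [[0,0,0],[0,0,-3],0],
    [[0,0,0],[0,0,-3],0],
    [[0,0,0],[0,0,0],0]
  ]
}}

```text
time_s: 11.65
ee_pos: [0.5353, 0.1917, 0.1531]
eef_rot: [-3.141, -0.0, -0.475]
force: [0.5, -0.6, -4.0]
grip_width: 0.0157
```

```bash
python3 - <<'E'
from plan import *
st()
E
```

```text
t 11.65 pos mm [535.28 191.66 153.12] rpy [-3.14 -0.   -0.47] F [ 0.48 -0.62 -4.02] M [-0.1   0.13 -0.03] w 15.7
```

The force shows about 4 N of weight and no lateral load. I'll lift to 24 mm in total.

Emit:
{"name": "drive_tool", "arguments": {
  "increments": [
    [[0,0,0],[0,0,-4.5],0],
    [[0,0,0],[0,0,-4.5],0],
    [[0,0,0],[0,0,-4.5],0],
    [[0,0,0],[0,0,-4.5],0],
    [[0,0,0],[0,0,0],0]
  ]
}}

```text
time_s: 12.28
ee_pos: [0.5354, 0.1917, 0.1714]
eef_rot: [-3.141, -0.0, -0.475]
force: [0.1, -0.2, -4.4]
grip_width: 0.0155
```

```bash
python3 - <<'E'
from plan import *
from look import *
st()
snap('side','f');snap('top','f')
crop('pics/f_side.png',(240,180,340,310),'pics/g4.png',4.5)
E
```

```text
t 12.28 pos mm [535.36 191.69 171.38] rpy [-3.14 -0.   -0.47] F [ 0.05 -0.16 -4.43] M [-0.12  0.12  0.03] w 15.5
```

View pics/g4.png

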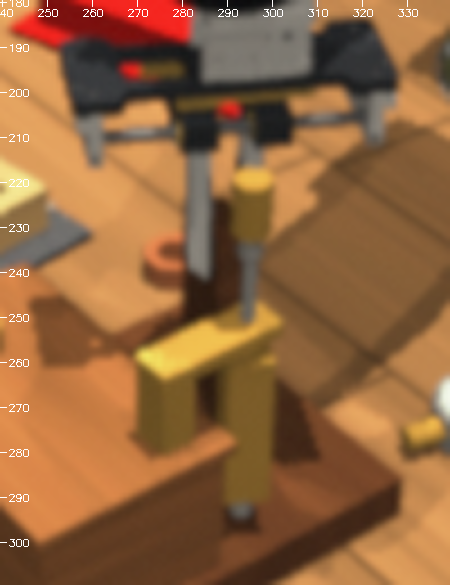

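The pintle is clear of the plinth bore, visible at (293,293) in the side view. I'll draw the door out to the front.

Emit:
{"name": "drive_tool", "arguments": {
  "increments": [
    [[0,0,0],[-8,4.2,0],0],
    [[0,0,0],[-12,6.4,0],0],
    [[0,0,0],[-15,8,0],0],
    [[0,0,0],[-15,8,0],0],
    [[0,0,0],[-15,8,0],0],
    [[0,0,0],[-15,8,0],0],
    [[0,0,0],[0,0,0],0]
  ]
}}

```text
time_s: 13.25
ee_pos: [0.4435, 0.1904, 0.1712]
eef_rot: [-3.141, -0.0, -0.474]
force: [0.7, 0.5, -4.0]
grip_width: 0.016
```

```bash
python3 - <<'E'
from plan import *
from look import *
st()
snap('side','g');snap('top','g')
crop('pics/g_side.png',(240,150,420,310),'pics/g5.png',3.5)
E
```

```text
t 13.25 pos mm [443.48 190.39 171.21] rpy [-3.14 -0.   -0.47] F [ 0.74  0.48 -4.01] M [-0.07  0.1   0.02] w 16.0
```

View pics/g5.png

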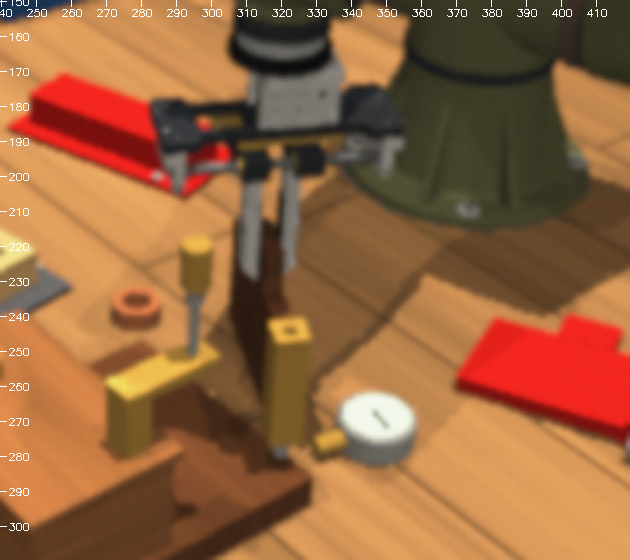

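View pics/g_top.png

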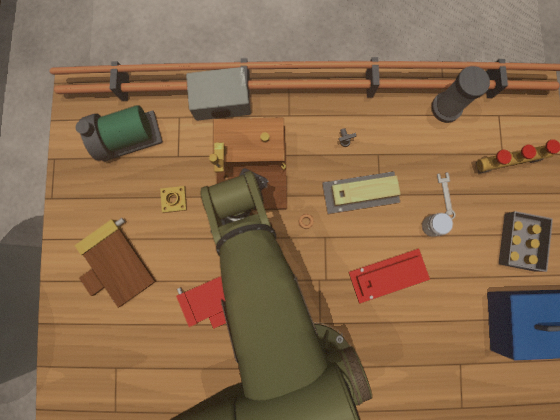

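Emit:
{"name": "drive_tool", "arguments": {
  "increments": [
    [[0,0,0],[0,0,-15],0],
    [[0,0,0],[0,0,-18],0],
    [[0,0,0],[0,0,-15],0],
    [[0,0,-7.1],[0,0,0],0],
    [[0,0,-7.1],[0,0,0],0],
    [[0,0,-7.1],[0,0,0],0],
    [[0,0,-7.1],[0,0,0],0],
    [[0,0,-7.0],[0,0,0],0],
    [[0,0,0],[0,0,0],0]
  ]
}}

```text
time_s: 14.48
ee_pos: [0.4448, 0.1903, 0.2195]
eef_rot: [-3.142, -0.0, 0.142]
force: [-0.6, 0.8, -3.2]
grip_width: 0.0159
```

```bash
python3 - <<'E'
from plan import *
st();go(524.8,-168.2,200,.1435)
E
```

```text
t 14.47 pos mm [444.82 190.33 219.47] rpy [-3.14 -0.    0.14] F [-0.65  0.82 -3.17] M [-0.17 -0.    0.01] w 15.9
turn deg [-0.   -0.03 -0.08] shift after turn [ 27.88 366.28  19.47] shift now [ 28.4  366.24  19.47]
```

Emit:
{"name": "drive_tool", "arguments": {
  "increments": [
    [[0,0,0],[0,20,0],0],
    [[0,0,0],[0,36,0],0],
    [[0,0,0],[2,40,0],0],
    [[0,0,0],[3,40,0],0],
    [[0,0,0],[4,40,0],0],
    [[0,0,0],[4,40,0],0],
    [[0,0,0],[4,40,0],0],
    [[0,0,0],[4,40,0],0],
    [[0,0,0],[4,36,0],0],
    [[0,0,0],[3,24,0],0],
    [[0,0,0],[0,10,0],0],
    [[0,0,0],[0,0,0],0]
  ]
}}

```text
time_s: 15.98
ee_pos: [0.5244, -0.1677, 0.2189]
eef_rot: [-3.141, 0.0, 0.142]
force: [-0.5, -0.1, -4.0]
grip_width: 0.0158
```

```bash
python3 - <<'E'
from plan import *
from look import *
st();go(524.8,-168.2,195,.1435)
snap('side','h');snap('top','h')
crop('pics/h_side.png',(160,110,300,260),'pics/h5.png',4)
crop('pics/h_top.png',(310,150,420,220),'pics/h6.png',7)
E
```

```text
t 15.97 pos mm [ 524.4  -167.75  218.88] rpy [-3.14  0.    0.14] F [-0.5  -0.08 -4.04] M [-0.14  0.14  0.05] w 15.8
turn deg [-0.02  0.01 -0.08] shift after turn [ 0.33  0.51 23.88] shift now [ 0.34  0.51 23.88]
```

View pics/h5.png

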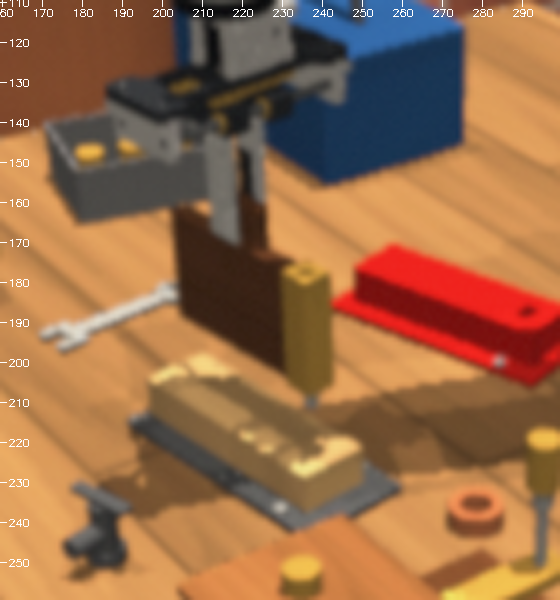

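View pics/h6.png

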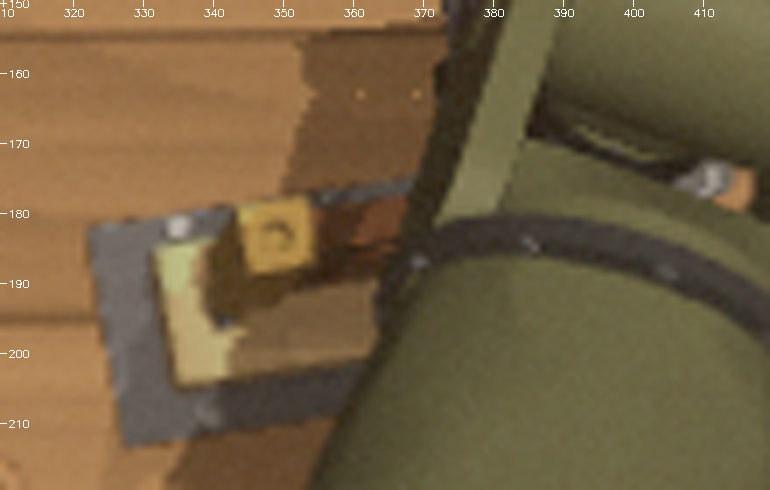

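```bash
python3 - <<'E'
from look import *
np.set_printoptions(precision=4,suppress=True)
print(plane('top',(349.5,183.3),.202),tri((236,177.6),(349.5,183.3)))
print('tip side at z.084',plane('side',(237.6,209.3),.084))
yaw=.142;p=np.array([.5244,-.1677])+.0758*np.array([-np.sin(yaw),np.cos(yaw)]);print('pred',p)
print(proj('side',[*p,.084]),proj('side',[*p,.202]),proj('top',[*p,.202]))
im=cv2.imread('pics/h_top.png');hsv=cv2.cvtColor(im,cv2.COLOR_BGR2HSV)
m=np.zeros(im.shape[:2],np.uint8);s=(slice(174,194),slice(338,362));m[s]=cv2.inRange(hsv[s],(15,90,120),(32,255,255))
n,l,st_,c=cv2.connectedComponentsWithStats(m);i=1+st_[1:,4].argmax();print('blob',c[i],st_[i]);print(cv2.minAreaRect(np.argwhere(l==i)[:,::-1].astype(np.float32)));print(plane('top',c[i],.202))
E
```

```text
[ 0.5128 -0.0917  0.202 ] (array([ 0.5134, -0.0922,  0.1999]), [np.float64(0.00020392920046835333), np.float64(0.00020392920046838838)])
tip side at z.084 [ 0.5094 -0.0977  0.084 ]
pred [ 0.5137 -0.0927]
[[237.3107 210.4572]] [[235.8654 176.9735]] [[349.8394 182.9669]]
blob [347.0556 180.321 ] [338 174  17  15 162]
((346.0, 181.0), (14.0, 16.0), 90.0)
[ 0.5209 -0.0855  0.202 ]
```

Pintle predicted at (513.7,-92.7) and measured at (513.4,-92.2). Bore measured at about (513.5,-93). I'll go down gently, feeling for it.

Emit:
{"name": "drive_tool", "arguments": {
  "increments": [
    [[0,0,0],[0,0.5,12],0],
    [[0,0,0],[0,0,12],0],
    [[0,0,0],[0,0,10],0],
    [[0,0,0],[0,0,4],0],
    [[0,0,0],[0,0,0],0]
  ]
}}

```text
time_s: 16.7
ee_pos: [0.5245, -0.1684, 0.1807]
eef_rot: [-3.141, 0.0, 0.143]
force: [0.0, -0.1, -4.2]
grip_width: 0.0157
```

Emit:
{"name": "drive_tool", "arguments": {
  "increments": [
    [[0,0,0],[0,0,1.5],0],
    [[0,0,0],[0,0,1.5],0],
    [[0,0,0],[0,0,0],0]
  ]
}}

```text
time_s: 17.08
ee_pos: [0.5245, -0.1684, 0.178]
eef_rot: [3.142, -0.0, 0.143]
force: [0.2, 0.2, -4.0]
grip_width: 0.0154
```

Emit:
{"name": "drive_tool", "arguments": {
  "increments": [
    [[0,0,0],[0,0,1],0],
    [[0,0,0],[0,0,0],0]
  ]
}}

```text
time_s: 17.32
ee_pos: [0.5245, -0.1684, 0.1769]
eef_rot: [-3.142, 0.0, 0.143]
force: [-0.7, 0.1, -4.0]
grip_width: 0.0156
```

Emit:
{"name": "drive_tool", "arguments": {
  "increments": [
    [[0,0,0],[0,0,1],0],
    [[0,0,0],[0,0,0],0]
  ]
}}

```text
time_s: 17.58
ee_pos: [0.5245, -0.1684, 0.1759]
eef_rot: [-3.142, 0.0, 0.143]
force: [0.6, 0.1, -3.1]
grip_width: 0.0159
```

```bash
python3 - <<'E'
from plan import *
st()
E
```

```text
t 17.57 pos mm [ 524.49 -168.43  175.85] rpy [-3.14  0.    0.14] F [ 0.62  0.14 -3.08] M [-0.07  0.05 -0.06] w 15.9
```

Emit:
{"name": "drive_tool", "arguments": {
  "increments": [
    [[0,0,0],[0,0,1],0],
    [[0,0,0],[0,0,0],0]
  ]
}}

```text
time_s: 17.82
ee_pos: [0.5245, -0.1684, 0.1748]
eef_rot: [-3.141, 0.0, 0.143]
force: [-0.2, -0.3, -3.9]
grip_width: 0.0158
```

Emit:
{"name": "drive_tool", "arguments": {
  "increments": [
    [[0,0,0],[0,0,1],0],
    [[0,0,0],[0,0,0],0]
  ]
}}

```text
time_s: 18.08
ee_pos: [0.5245, -0.1684, 0.1738]
eef_rot: [-3.142, 0.0, 0.143]
force: [0.1, 0.8, -3.8]
grip_width: 0.0157
```

```bash
python3 - <<'E'
from plan import *
st()
E
```

```text
t 18.07 pos mm [ 524.5  -168.4   173.84] rpy [-3.14  0.    0.14] F [ 0.05  0.85 -3.79] M [-0.08  0.05 -0.06] w 15.7
```

No contact, and the tip is 3 mm below the nominal block top, so it has entered the bore. I'll continue gently.

Emit:
{"name": "drive_tool", "arguments": {
  "increments": [
    [[0,0,0],[0,0,1.2],0],
    [[0,0,0],[0,0,1.2],0],
    [[0,0,0],[0,0,1.2],0],
    [[0,0,0],[0,0,0],0]
  ]
}}

```text
time_s: 18.58
ee_pos: [0.5245, -0.1684, 0.1702]
eef_rot: [-3.141, 0.0, 0.143]
force: [-0.7, -0.3, -3.5]
grip_width: 0.0158
```

Emit:
{"name": "drive_tool", "arguments": {
  "increments": [
    [[0,0,0],[0,0,1.2],0],
    [[0,0,0],[0,0,1.2],0],
    [[0,0,0],[0,0,1.2],0],
    [[0,0,0],[0,0,0],0]
  ]
}}

```text
time_s: 19.08
ee_pos: [0.5245, -0.1684, 0.1666]
eef_rot: [-3.142, 0.0, 0.143]
force: [-0.4, 0.6, -3.8]
grip_width: 0.016
```

```bash
python3 - <<'E'
from plan import *
from look import *
st()
snap('side','i')
crop('pics/i_side.png',(160,110,300,260),'pics/i5.png',4)
E
```

```text
t 19.07 pos mm [ 524.5  -168.4   166.64] rpy [-3.14  0.    0.14] F [-0.43  0.57 -3.82] M [-0.13  0.05 -0.  ] w 16.0
```

View pics/i5.png

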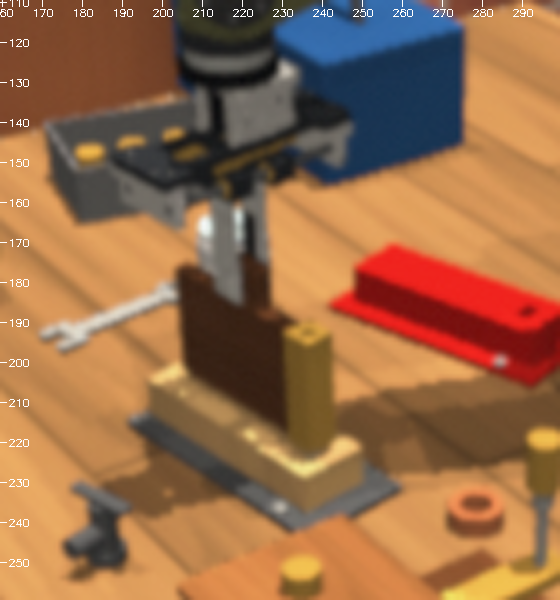

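The pintle has gone into the bore and the door is upright over the block. I'll take it the remaining ~8 mm home.

Emit:
{"name": "drive_tool", "arguments": {
  "increments": [
    [[0,0,0],[0,0,1.5],0],
    [[0,0,0],[0,0,1.5],0],
    [[0,0,0],[0,0,1.5],0],
    [[0,0,0],[0,0,1],0],
    [[0,0,0],[0,0,0],0]
  ]
}}

```text
time_s: 19.75
ee_pos: [0.5245, -0.1684, 0.1612]
eef_rot: [-3.142, 0.0, 0.143]
force: [-0.1, 0.6, -3.0]
grip_width: 0.0158
```

Emit:
{"name": "drive_tool", "arguments": {
  "increments": [
    [[0,0,0],[0,0,0.8],0],
    [[0,0,0],[0,0,0],0]
  ]
}}

```text
time_s: 20.0
ee_pos: [0.5245, -0.1684, 0.1604]
eef_rot: [-3.142, 0.0, 0.143]
force: [-0.3, 0.2, -3.7]
grip_width: 0.0155
```

Emit:
{"name": "drive_tool", "arguments": {
  "increments": [
    [[0,0,0],[0,0,0.8],0],
    [[0,0,0],[0,0,0],0]
  ]
}}

```text
time_s: 20.25
ee_pos: [0.5245, -0.1684, 0.1596]
eef_rot: [-3.142, 0.0, 0.143]
force: [-0.9, -0.8, -4.2]
grip_width: 0.0158
```

Emit:
{"name": "drive_tool", "arguments": {
  "increments": [
    [[0,0,0],[0,0,0.6],0],
    [[0,0,0],[0,0,0],0]
  ]
}}

```text
time_s: 20.5
ee_pos: [0.5245, -0.1684, 0.159]
eef_rot: [-3.142, 0.0, 0.143]
force: [-0.0, -0.5, -3.3]
grip_width: 0.0157
```

Emit:
{"name": "drive_tool", "arguments": {
  "increments": [
    [[0,0,0],[0,0,0.6],0],
    [[0,0,0],[0,0,0],0]
  ]
}}

```text
time_s: 20.75
ee_pos: [0.5246, -0.1685, 0.1589]
eef_rot: [3.141, -0.0, 0.143]
force: [-1.7, 0.4, 2.7]
grip_width: 0.016
```

```bash
python3 - <<'E'
from plan import *
st()
E
```

```text
t 20.75 pos mm [ 524.63 -168.47  158.91] rpy [ 3.14 -0.    0.14] F [-1.66  0.4   2.69] M [-0.02  0.62  0.03] w 16.0
```

Contact came at z=0.1589, exactly the predicted seated height, with the weight now off the tool. I'll release.

Emit:
{"name": "drive_tool", "arguments": {
  "increments": [
    [[0,0,0],[0,0,0],0.2],
    [[0,0,0],[0,0,0],0.3],
    [[0,0,0],[0,0,0],0.5],
    [[0,0,0],[0,0,0],0.7],
    [[0,0,0],[0,0,0],0.7],
    [[0,0,0],[0,0,0],0.7]
  ],
  "squeeze": 20
}}

```text
time_s: 21.5
ee_pos: [0.5245, -0.1684, 0.1584]
eef_rot: [-3.142, 0.0, 0.143]
force: [-0.0, -0.2, -0.1]
grip_width: 0.0642
```

```bash
python3 - <<'E'
from plan import *
from look import *
st()
snap('side','j')
crop('pics/j_side.png',(160,110,300,260),'pics/j5.png',4)
E
```

```text
t 21.5 pos mm [ 524.53 -168.43  158.43] rpy [-3.14  0.    0.14] F [-0.02 -0.21 -0.05] M [-0.08  0.04  0.03] w 64.2
```

View pics/j5.png

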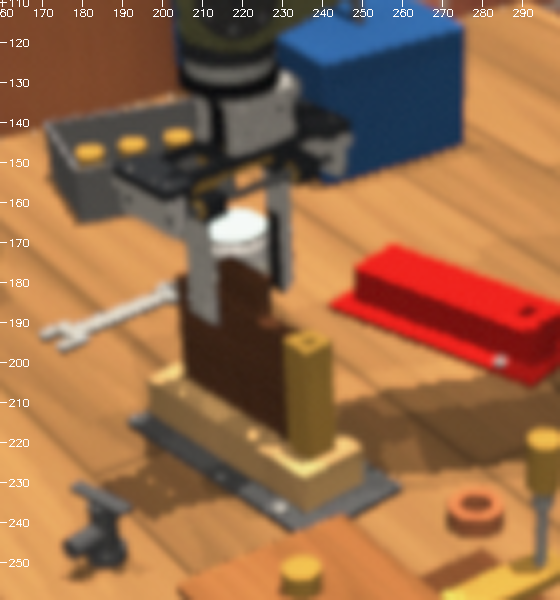

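Emit:
{"name": "drive_tool", "arguments": {
  "increments": [
    [[0,0,0],[0,0,-10],0.7],
    [[0,0,0],[0,0,-25],0.7],
    [[0,0,0],[0,0,-40],0.7],
    [[0,0,0],[0,0,-45],0],
    [[0,0,0],[0,0,-45],0],
    [[0,0,0],[0,0,-10],0],
    [[0,0,0],[0,0,0],0]
  ]
}}

```text
time_s: 22.42
ee_pos: [0.5245, -0.1684, 0.3336]
eef_rot: [3.141, -0.0, 0.143]
force: [-0.3, 0.4, -0.8]
grip_width: 0.0294
```

```bash
python3 - <<'E'
from plan import *
st();go(570,259,330,.1435)
E
```

```text
t 22.43 pos mm [ 524.49 -168.41  333.62] rpy [ 3.14 -0.    0.14] F [-0.33  0.45 -0.84] M [0.03 0.1  0.  ] w 29.4
turn deg [ 0.01 -0.03 -0.03] shift after turn [ 106.17 -416.51    3.62] shift now [ 105.94 -416.57    3.56]
```

Emit:
{"name": "drive_tool", "arguments": {
  "increments": [
    [[0,0,0],[6,-25,0],0],
    [[0,0,0],[10,-40,0],0],
    [[0,0,0],[10,-40,0],0],
    [[0,0,0],[10,-40,0],0],
    [[0,0,0],[10,-40,0],0],
    [[0,0,0],[10,-40,0],0],
    [[0,0,0],[10,-40,0],0],
    [[0,0,0],[10,-40,0],0],
    [[0,0,0],[10,-40,0],0],
    [[0,0,0],[10,-35,0],0],
    [[0,0,0],[6,-26,0],0],
    [[0,0,0],[4,-10.5,0],0],
    [[0,0,0],[0,0,0],0]
  ]
}}

```text
time_s: 24.05
ee_pos: [0.5701, 0.2588, 0.3323]
eef_rot: [3.141, 0.002, 0.143]
force: [-0.3, -1.0, -0.1]
grip_width: 0.0008
```

```bash
python3 - <<'E'
from plan import *
from look import *
st();go(570,259,295,.1435)
snap('side','k');snap('top','k')
crop('pics/k_side.png',(240,150,340,310),'pics/k5.png',3.7)
crop('pics/k_top.png',(310,150,420,220),'pics/k6.png',7)
E
```

```text
t 24.05 pos mm [570.09 258.84 332.34] rpy [3.14 0.   0.14] F [-0.26 -0.95 -0.13] M [-0.1   0.04 -0.01] w 0.8
turn deg [ 0.03  0.09 -0.01] shift after turn [-0.07 -0.18 37.34] shift now [-0.01 -0.19 37.34]
```

View pics/k5.png

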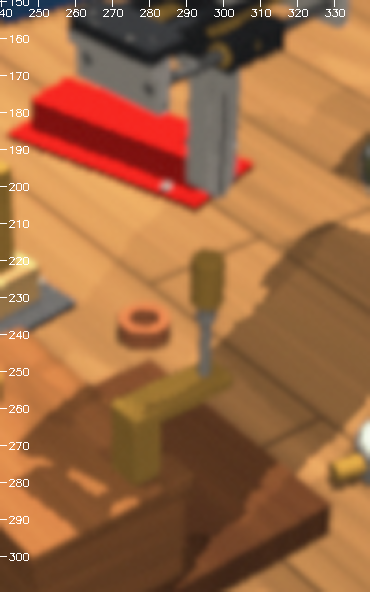

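View pics/k6.png

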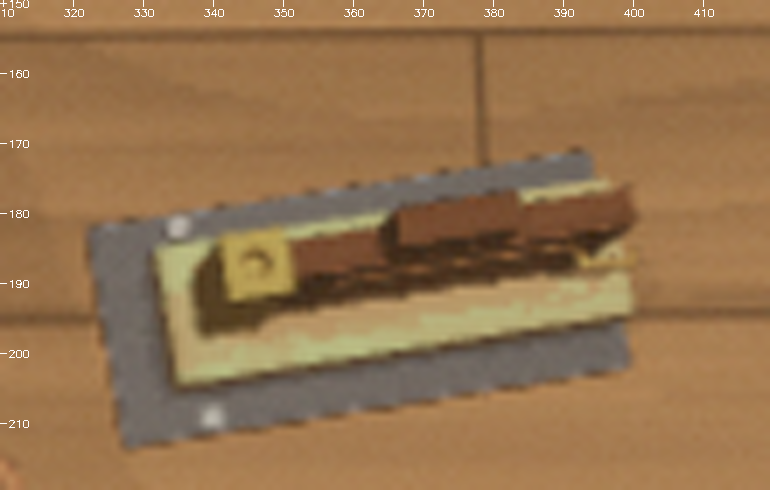

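The door stands lengthways on the block, with its hinge block at (346,187) in the top view. The closed fingertips are over the knob. Now I'll press the pin down.

Emit:
{"name": "drive_tool", "arguments": {
  "increments": [
    [[0,0,0],[0,0,20],0],
    [[0,0,0],[0,0,15],0],
    [[0,0,0],[0,0,5],0],
    [[0,0,0],[0,0,5],0],
    [[0,0,0],[0,0,5],0],
    [[0,0,0],[0,0,0],0]
  ]
}}

```text
time_s: 24.9
ee_pos: [0.5701, 0.2589, 0.2833]
eef_rot: [3.142, 0.0, 0.143]
force: [0.3, -1.4, 0.2]
grip_width: 0.0006
```

Emit:
{"name": "drive_tool", "arguments": {
  "increments": [
    [[0,0,0],[0,0,6],0],
    [[0,0,0],[0,0,6],0],
    [[0,0,0],[0,0,6],0],
    [[0,0,0],[0,0,6],0],
    [[0,0,0],[0,0,6],0],
    [[0,0,0],[0,0,0],0]
  ]
}}

```text
time_s: 25.65
ee_pos: [0.5698, 0.2588, 0.2527]
eef_rot: [3.141, 0.001, 0.143]
force: [0.0, 0.3, 0.4]
grip_width: 0.0006
```

Emit:
{"name": "drive_tool", "arguments": {
  "increments": [
    [[0,0,0],[0,0,3],0],
    [[0,0,0],[0,0,2],0],
    [[0,0,0],[0,0,0],0]
  ]
}}

```text
time_s: 26.02
ee_pos: [0.57, 0.2589, 0.2482]
eef_rot: [3.142, 0.0, 0.143]
force: [-0.4, 0.6, 0.6]
grip_width: 0.0006
```

```bash
python3 - <<'E'
from plan import *
st()
E
```

```text
t 26.02 pos mm [570.05 258.9  248.22] rpy [3.14 0.   0.14] F [-0.41  0.57  0.58] M [-0.04  0.09 -0.  ] w 0.6
```

Emit:
{"name": "drive_tool", "arguments": {
  "increments": [
    [[0,0,0],[0,0,2],0],
    [[0,0,0],[0,0,1.5],0],
    [[0,0,0],[0,0,0],0]
  ]
}}

```text
time_s: 26.4
ee_pos: [0.5701, 0.2589, 0.2448]
eef_rot: [3.142, 0.0, 0.143]
force: [0.0, 1.0, 1.2]
grip_width: 0.0008
```

```bash
python3 - <<'E'
from plan import *
from look import *
st()
snap('side','l')
crop('pics/l_side.png',(240,150,340,310),'pics/l5.png',3.7)
E
```

```text
t 26.4 pos mm [570.09 258.91 244.76] rpy [3.14 0.   0.14] F [0.02 1.02 1.22] M [-0.11  0.1   0.  ] w 0.8
```

View pics/l5.png

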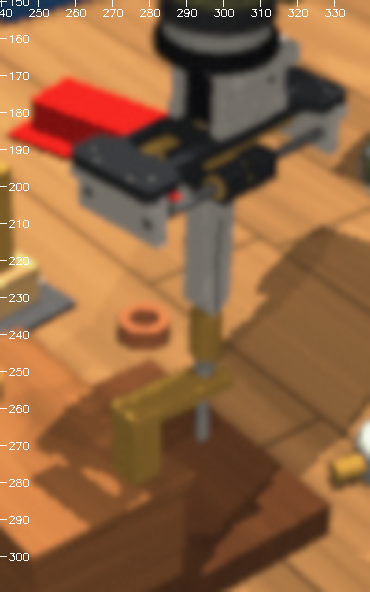

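The knob is moving down under the fingertips and the pin shows below the bracket. I'll press on to the stop.

Emit:
{"name": "drive_tool", "arguments": {
  "increments": [
    [[0,0,0],[0,0,1],0],
    [[0,0,0],[0,0,0],0]
  ]
}}

```text
time_s: 26.7
ee_pos: [0.5701, 0.2589, 0.2439]
eef_rot: [3.142, 0.0, 0.143]
force: [-0.8, -0.2, 2.5]
grip_width: 0.0005
```

Emit:
{"name": "drive_tool", "arguments": {
  "increments": [
    [[0,0,0],[0,0,1],0],
    [[0,0,0],[0,0,0],0]
  ]
}}

```text
time_s: 26.95
ee_pos: [0.5701, 0.2589, 0.2431]
eef_rot: [-3.142, -0.0, 0.143]
force: [-1.0, -0.0, 3.9]
grip_width: 0.0006
```

Emit:
{"name": "drive_tool", "arguments": {
  "increments": [
    [[0,0,0],[0,0,1],0],
    [[0,0,0],[0,0,0],0]
  ]
}}

```text
time_s: 27.2
ee_pos: [0.5702, 0.2589, 0.2429]
eef_rot: [-3.141, -0.001, 0.143]
force: [-2.6, -1.0, 9.1]
grip_width: 0.0003
```

Emit:
{"name": "drive_tool", "arguments": {
  "increments": [
    [[0,0,0],[0,0,1],0],
    [[0,0,0],[0,0,0],0]
  ]
}}

```text
time_s: 27.45
ee_pos: [0.5703, 0.259, 0.2426]
eef_rot: [-3.141, -0.002, 0.143]
force: [-4.8, -2.3, 13.8]
grip_width: 0.0003
```

Emit:
{"name": "drive_tool", "arguments": {
  "increments": [
    [[0,0,0],[0,0,-3],0],
    [[0,0,0],[0,0,-30],0],
    [[0,0,0],[0,0,-45],0],
    [[0,0,0],[-30,0,-20],0],
    [[0,0,0],[-45,0,0],0],
    [[0,0,0],[-45,0,0],0],
    [[0,0,0],[-30,0,0],0],
    [[0,0,0],[0,0,0],0]
  ]
}}

```text
time_s: 28.45
ee_pos: [0.4206, 0.2376, 0.3395]
eef_rot: [-3.141, -0.001, 0.144]
force: [0.2, 1.1, -0.0]
grip_width: 0.0002
```

```bash
python3 - <<'E'
from plan import *
from look import *
st()
s=snap('side','m');t=snap('top','m')
print(proj('side',[.57,.259,.226]),proj('top',[.57,.259,.226]))
crop('pics/m_side.png',(160,150,340,310),'pics/m5.png',4)
E
```

```text
t 28.45 pos mm [420.63 237.57 339.48] rpy [-3.14 -0.    0.14] F [ 0.25  1.08 -0.05] M [-0.07  0.08  0.01] w 0.2
[[295.25 232.98]] [[215.53 161.27]]
```

View pics/m5.png

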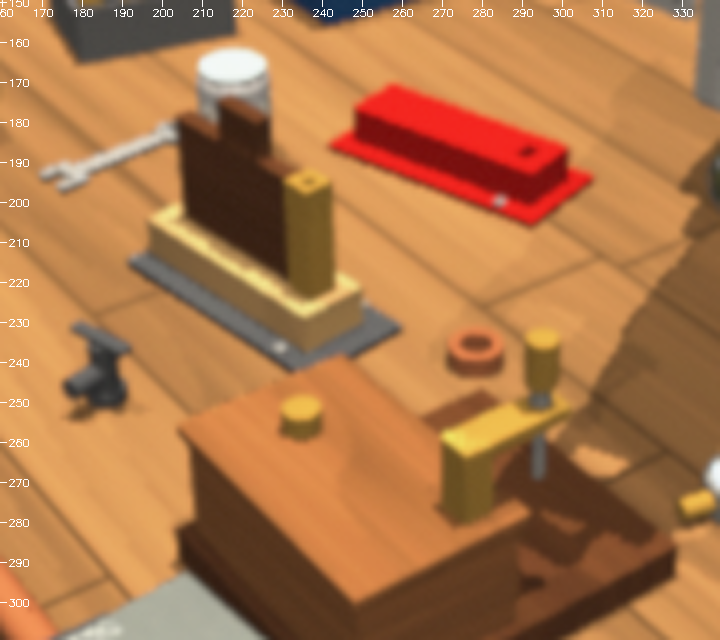

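View pics/m_top.png

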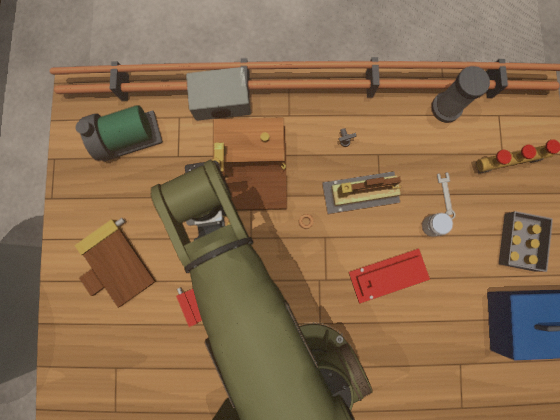

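The knob top is back at (295,233) in the side view, as at the start. The door stands upright and flush on the block, and the bystanders haven't moved. Handing in.

```bash
python3 - <<'E'
from plan import *
st();print(ctrl.hand_in())
E
```

```text
t 28.55 pos mm [422.07 237.64 338.91] rpy [-3.14 -0.    0.14] F [ 0.63  0.   -0.11] M [-0.06  0.02 -0.03] w 0.5
the job is handed in; nothing more can be done
None
```

The job is done and handed in at 28.6 s (limit 72 s); the hand-in gives no verdict. The door stands in the pale rest and the hinge pin is fully back down.

- **Pin up:** I raised it 42 mm; it met its stop with a clear jump in force.
- **Door out and into the rest:** I lifted the door 24 mm, drew it out to the front and lowered it into the bore. The pintle slid in without resistance, and the door touched down at the seated height I had predicted (tool z 0.1589 m) with only about 7 N of load change.
- **Pin back down:** I pressed the knob with the closed fingertips. It stopped within a millimetre of where the fully-down position should be, with about 14 N at the end.

**Last checks:** the final pictures show the door upright, lengthways and flush on the block. The knob is back at its starting place, and the bystanders in view appear unmoved; the arm hid the gauge in the last top view and the side view showed only part of it.

**Disagreements:** the door measured about 0.49 rad open, more than the 0.15–0.42 rad in the description, but it gripped without side load. The two cameras differed by 2–4 mm on the bore's position, and the forces while raising the pin read low until near the stop.

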